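Tap the earth terminal hole in a copper busbar

TASK

Lock the copper busbar in the tapping fixture by swinging the red cam lever clockwise all the way to its stop. Then work the two-armed tap wrench: half a turn clockwise, a good quarter turn back to break the chip, half a turn clockwise, a good quarter turn back, and clockwise again until it comes up against its depth stop. Leave the lever locked and everything else on the desk where it is.

Things in the scene. Friction and masses are not known exactly. Their poses are not given: they have to be found in the camera images.
- fixture: Fixed tapping fixture on a low grey parts cabinet 230 x 170 x 85 mm: blue base plate 210 x 150 x 14 mm (x from -140 to +70 mm), grey fixed jaw and steel moving jaw (tops at z = 50 mm) on either side of a copper busbar 36 x 150 mm along y, top at 46 mm. Origin under the tap's axis on the cabinet's top, 85 mm above the desk; z up; its -x side carries the cam lever.
- tap_axis (a point): Point on the tap's upright axis, mid-height of the wrench arms, 172 mm above the desk (the wrench sinks 2 mm a turn). The wrench: hub 36 x 26 mm from 10 mm below to 10 mm above this point, stub to 17 mm above, two level round arms 12 mm thick, half a turn apart, reaching 75 mm from the axis. Below: a brass collar 28 mm wide, top 26 mm under this point; all else 35 mm or more under it.
- yellow_arm (a point): Point on the centre line of the arm with the yellow sleeve, 55 mm from the tap's axis; it turns with the wrench. The other, bare steel arm points the other way, half a turn away.
- tap_turn (a joint): Angle of the tap wrench, rad, growing clockwise seen from above (forward, cutting). At 0 the yellow arm points along the fixture's +x; starts at -0.3 to 0.3. Depth stop at 6.35. Stiff (friction 0.2 N m, about 3.6 N at 55 mm, both ways); stays where it is left.
- lever_pivot (a point): Upright pivot of the red cam lever, at the lever's mid-height, 139 mm above the desk; 100 mm to the fixture's -x and 45 mm to its -y from the tap's axis. The lever is a level round red bar 12 mm thick, ending in an 18 mm ball 85 mm from the pivot; under its outer part is only the base plate, 40 mm below its centre line.
- lever_mid (a point): Point on the lever's centre line 60 mm from its pivot; it moves with the lever.
- cam_lever (a joint): Angle of the cam lever, rad, growing clockwise seen from above as it locks. At 0 it points along the fixture's -x; at its stop, 1.5, it lies nearly along the fixture's +y, across the front of the jaws. It starts between 0 and 0.35. Friction 0.15 N m (about 2.5 N at 60 mm); it stays where it is left.
- solder_reel: Loose large reel of solder with yellow flanges, 72 mm wide, 68 mm high, near the front edge of the desk, right of the fixture. Origin under its centre. Bystander.
- cap_tin: Loose round white tin with a red label, 54 mm wide, 26 mm high, near the front edge of the desk. Origin under its centre. Bystander.
- label_roll: Loose roll of white labels, 84 mm wide, 33 mm high, near the front edge of the desk. Origin under its centre. Bystander.

How it is judged (in metres and radians):
On the way, in this order (a step that is already met when the one before it is completed fails the run):
1. the cam lever is locked (beyond 1.3 rad) (value of joint cam_lever above 1.3 rad), for 0.1 s.
2. first bite: about half a turn forward (beyond 2.5 rad) (value of joint tap_turn above 2.5 rad), for 0.1 s.
3. backed off a good quarter turn (below 2.2 rad); turning on beyond 4.3 rad instead fails the run ((value of joint tap_turn below 2.2 rad or value of joint tap_turn above 4.3 rad)), for 0.1 s.
4. second bite: about half a turn forward (beyond 3.95 rad) (value of joint tap_turn above 3.95 rad), for 0.1 s.
5. backed off a good quarter turn again (below 3.75 rad); turning on beyond 6.0 rad instead fails the run ((value of joint tap_turn below 3.75 rad or value of joint tap_turn above 6 rad)), for 0.1 s.
6. third bite: forward to the depth stop (beyond 6.0 rad) (value of joint tap_turn above 6 rad), for 0.1 s.
At the end, for the whole second after the job is handed in: The tap wrench is at rest at its depth stop (within 0.35 rad of it), the cam lever is still locked (beyond 1.3 rad), and each of the three loose bystanders is within 30 mm of where it started (value of joint tap_turn above 6 rad and value of joint cam_lever above 1.3 rad and not (velocity of joint tap_turn above 0.05 rad/s) and not (velocity of joint tap_turn below -0.05 rad/s) and distance of each of solder_reel, cap_tin, label_roll from where it was at the start of the episode below 0.03 m); the robot touches nothing.
It fails at once if a loose bystander is knocked aside by more than 50 mm (distance of any of solder_reel, cap_tin, label_roll from where it was at the start of the episode above 0.05 m).
It also fails if it takes over 70 s, if anything falls off the work surface, if the arm or the gripper's body presses on something with over 40 N, if the wrist force passes 120 N, or if a joint passes its speed limit or range.

ROBOT

A 6-joint arm with a two-finger parallel gripper is mounted at the origin on a cart in front of the work surface, level with it; the furniture and walls round the work are solid. World frame = base frame: x ahead of the robot, y to its left, z up, the work surface at z = 0. Lengths are in mm, angles in degrees, forces in N, time in s.
With the tool pointing down it reaches from about 350 to 850 mm from the base axis. Payload 8.1 kg.
Tool frame: the origin (TCP) lies midway between the tips of the shut fingers; the grasp point (between the pads) lies 19 mm behind it; z points along the fingers, y is the direction in which the jaws open and shut (so a half turn about z gives the same grasp; the last joint's range is limited). The gripper opens to 85 mm and grips with 20 to 120 N. Pads are 22 mm wide; open, the fingers measure 114 mm over their backs; the gripper's body (76 mm by 85 mm) begins 54 mm behind the grasp point. The pads swing forward as they close: fully open they stand 13 mm farther back than shut.
Start: joints at [58.763, 7.471, 85.268, -0, 87.261, -4.893], TCP at [266.242, 537.699, 206.892] pointing down, gripper open.
Joint ranges: [-169.43, 169.43], [-51.17, 129.36], [1.28, 143.12], [-76.62, 256.62], [0, 156.53], [-152.29, 152.29]. Speed limits (degrees/s): [136.94, 136.94, 159.86, 180, 180, 180].

INTERFACE

Orientations are given as [roll, pitch, yaw] about the fixed x, y, z axes, in that order (R = Rz(yaw) Ry(pitch) Rx(roll)).
In Python, from bench import telemetry, snapshot, camera_params, job gives the robot as it stands. The module is installed in compiled form; this text tells all that it offers.
- The arm moves only by the shell command python3 -m jog 'ROWS' [FORCE]. ROWS is JSON, a list that holds one entry, the list of rows, each a list of 7 numbers: the shift along the tool's x, y, z in units of 50 mm (1.0 is 50 mm), then the turn, a rotation vector about the tool's x, y, z in units of 2 pi rad (1.0 is 2 pi rad), then the opening, from 0 (shut) to 1 (fully open). In form: [[[dx, dy, dz, rx, ry, rz, claw], ...]]. A call has 1 to 12 rows; each row shifts and turns the commanded pose from where the row before left it, along the tool's axes as they then stand; what a row does not reach is not made up. A row lasts 1/8 s, in which the tool goes at most 62.5 mm and 10.7 degrees, less where a joint would pass 70% of its speed; a pose out of reach is approached as far as the arm can. A call with a number of a shift or a turn outside -1 to 1 is refused whole. A call with a gripper value outside its range is refused whole. The fingers move at their own pace and stop on an object; FORCE is the grip in N (left out, the last holds). Time passes only in rows, so rows that do not move let the fingers close. It gives the time, the measured TCP pose, the force and the opening at its end, in the units of the state.
- telemetry.sense(): the state, without advancing time (a new reading comes with each control period).
- snapshot(name): name is "scene" or "top" or "wrist"; returns (picture, depth): 400x640x3 uint8, red, green, blue; 400x640 float32, mm along the optical axis (not along the pixel's ray), 0 where there is no reading.
- camera_params(name): a dict with "K" (3x3 intrinsics, pixels), "extrinsics" (4x4, takes a point from camera to world coordinates). Camera axes: x right, y down, z forward; pixel columns grow to the right and rows downward; lengths in mm; the calibration is good to about 2 mm. A picture is of the moment at which its call begins: read the wrist's pose just before it. camera_params takes no time and is no camera call; for the wrist camera it gives the pose at the moment of the call.
- job.hand_in(): hands the job in, once; it reports no verdict.
The state is a dict: "time": time; "joint_pos": joint angles; "qd": joint speeds; "joint_efforts": joint torques, N m; "tool_pos": TCP position; "tcp_rot": TCP orientation; "ft_force": force on the tool from outside, world axes, zero at the start; "wrist_torque": the same for the moment, N m; "finger_gap": finger opening in mm.
Only numpy, scipy, OpenCV 4.12 (cv2) and the standard library are available. Lean on these libraries where they do the work, as an engineer would, in place of code of your own. Each camera call takes 0.05 s, during which the arm holds its last target. There are 200 camera calls.

## Working session

There is one attempt and no reset: what is moved stays moved. The work goes in short steps, Python scripts to look and compute and a shell command to move; the robot and the scene stay as the last step left them, time stands still between calls to the robot, and variables do not carry over. Pictures are saved under pics/ and viewed, about 8 in all and at most 12, crops included, and the job is handed in when it is done.

```bash
mkdir -p pics; python3 - <<'E'
from bench import telemetry,snapshot,camera_params
import cv2,numpy as np
print(telemetry.sense())
for n in("scene","top"):
    p,d=snapshot(n); cv2.imwrite(f"pics/{n}0.png",p[:,:,::-1]); np.save(f"pics/{n}0.npy",d)
    c=camera_params(n); print(n,np.round(c["K"],1).tolist(),np.round(c["extrinsics"],3).tolist())
E
```

```text
{'time': 0.0, 'joint_pos': array([ 5.87610918e+01,  7.51534752e+00,  8.53273007e+01, -8.86957178e-04,
        8.72613331e+01, -4.89162555e+00]), 'qd': array([ 0.04784744, -0.00733822, -0.07238005,  0.10219592, -0.09772451,
       -0.03730039]), 'joint_efforts': array([ 2.15331987e-03, -5.69375753e+01, -5.00570655e+01, -3.74956908e-04,
        1.47185469e-02, -9.84151939e-05]), 'tool_pos': array([265.95818373, 537.19115628, 205.8609324 ]), 'tcp_rot': array([-1.79896322e+02, -7.98397399e-03,  1.53652753e+02]), 'ft_force': array([-0.06174823,  0.22046179,  0.55962733]), 'wrist_torque': array([-0.00604667, -0.00799077,  0.01432615]), 'finger_gap': 85.29908606344188}
scene [[490.2, 0.0, 328.5], [0.0, 490.2, 196.3], [0.0, 0.0, 1.0]] [[0.617, -0.593, 0.517, -118.014], [-0.787, -0.466, 0.404, -443.438], [0.001, -0.656, -0.754, 1049.146], [0.0, 0.0, 0.0, 1.0]]
top [[452.8, 0.0, 318.8], [0.0, 452.8, 196.5], [0.0, 0.0, 1.0]] [[0.022, -0.99, 0.137, 371.611], [-1.0, -0.023, -0.003, 46.163], [0.006, -0.137, -0.991, 1137.351], [0.0, 0.0, 0.0, 1.0]]
```

View pics/top0.png

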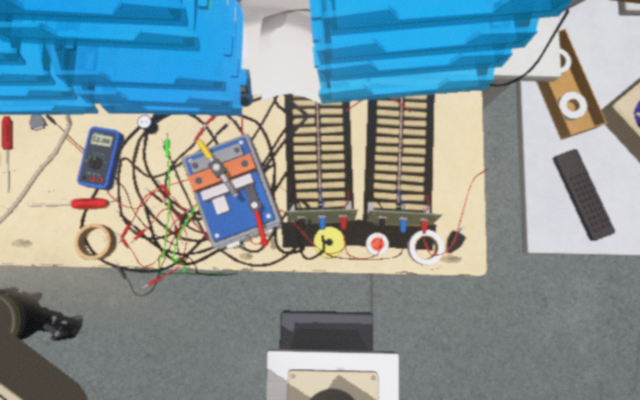

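View pics/scene0.png

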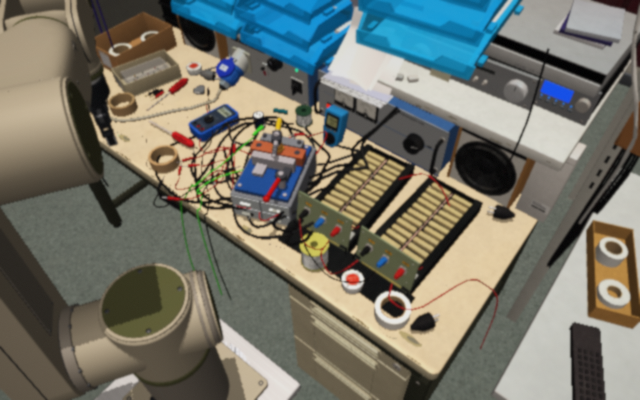

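The top view shows the fixture at about (230,190): yellow arm end near (203,145), hub near (222,175), red lever running from about (255,203) to its ball at (265,243). The reel, tin and roll sit at (329,240), (377,243) and (426,246).

```bash
cat > h.py <<'E'
import numpy as np,cv2
from bench import telemetry,snapshot,camera_params
def ray(c,u,v,z):
    K,T=np.array(c["K"]),np.array(c["extrinsics"])
    d=T[:3,:3]@np.linalg.inv(K)@[u,v,1]; o=T[:3,3]
    return o+d*(z-o[2])/d[2]
def comps(p,lo,hi,amin=8):
    h=cv2.cvtColor(p,cv2.COLOR_RGB2HSV); m=cv2.inRange(h,lo,hi)
    n,l,s,ce=cv2.connectedComponentsWithStats(m)
    return [(s[i,:5].tolist(),np.argwhere(l==i)[:,::-1]) for i in range(1,n) if s[i,4]>=amin]
E
python3 - <<'E'
from h import *
p=cv2.imread("pics/top0.png")[:,:,::-1].copy(); d=np.load("pics/top0.npy"); c=camera_params("top")
for nm,lo,hi,z in(("yellow",(18,110,110),(34,255,255),172),("red",(0,150,90),(6,255,255),139),("red2",(172,150,90),(180,255,255),139),("blue",(105,100,60),(125,255,255),99)):
    for s,pts in comps(p,lo,hi,12):
        if not(170<s[0]<300 and 110<s[1]<260):continue
        m=pts.mean(0); w=np.array([ray(c,u,v,z)[:2] for u,v in pts.astype(float)])
        ev=np.linalg.eigh(np.cov(w.T)); print(nm,s,m.round(1),"w",w.mean(0).round(1),"ext",np.sqrt(ev[0]*12).round(1),"ang",np.degrees(np.arctan2(ev[1][1,1],ev[1][0,1])).round(1))
r=cv2.resize(p[110:265,165:300],None,fx=4,fy=3.8*4/3.8,interpolation=cv2.INTER_CUBIC);cv2.imwrite("pics/c1.png",r[:,:,::-1])
T=np.array(c["extrinsics"]);K=np.array(c["K"])
for v in range(20,120,12):
  print(v,[tuple(np.round((T@np.r_[np.linalg.inv(K)@[u,v,1]*d[v,u],1])[[0,1,2]]).astype(int)) for u in(150,200,240,280,320)])
E
```

```text
yellow [197, 140, 15, 19, 121] [204.  148.5] w [605.2 295.9] ext [12.8 46.1] ang -143.6
red [256, 212, 12, 34, 115] [261.4 231.7] w [428.9 167.6] ext [ 9.2 73. ] ang -163.8
red2 [255, 212, 4, 15, 18] [256.6 218.9] w [456.6 179.3] ext [ 2.7 33.7] ang -163.2
red2 [258, 212, 4, 13, 16] [259.5 217.7] w [459.6 172.9] ext [ 2.7 29. ] ang -162.8
blue [210, 114, 14, 1, 14] [216.5 114. ] w [707.3 289.8] ext [ 0.  34.3] ang 91.4
blue [211, 138, 39, 16, 163] [234.1 145.9] w [630.8 244.4] ext [31.  94.5] ang 93.8
blue [190, 153, 13, 6, 38] [196.4 155.9] w [604.7 331.3] ext [ 7.5 28.7] ang 110.4
blue [186, 158, 7, 16, 35] [188.6 165.7] w [580.9 348.2] ext [ 5.9 39. ] ang -158.8
blue [251, 171, 23, 52, 419] [262.1 197.9] w [509.3 173.9] ext [ 21.9 118.6] ang -161.6
blue [198, 189, 58, 53, 1539] [229.4 216.2] w [464.9 247.2] ext [ 90.9 111.3] ang 103.6
20 [(np.int64(611), np.int64(222), np.int64(701)), (np.int64(657), np.int64(194), np.int64(620)), (np.int64(764), np.int64(182), np.int64(428)), (np.int64(754), np.int64(113), np.int64(449)), (np.int64(617), np.int64(48), np.int64(698))]
32 [(np.int6
[... 1181 characters left out ...]
[(np.int64(628), np.int64(315), np.int64(447)), (np.int64(629), np.int64(235), np.int64(451)), (np.int64(771), np.int64(241), np.int64(76)), (np.int64(661), np.int64(116), np.int64(375)), (np.int64(596), np.int64(46), np.int64(549))]
104 [(np.int64(611), np.int64(316), np.int64(441)), (np.int64(610), np.int64(234), np.int64(449)), (np.int64(760), np.int64(249), np.int64(23)), (np.int64(771), np.int64(149), np.int64(-1)), (np.int64(759), np.int64(45), np.int64(39))]
116 [(np.int64(730), np.int64(486), np.int64(-2)), (np.int64(732), np.int64(355), np.int64(2)), (np.int64(730), np.int64(249), np.int64(16)), (np.int64(738), np.int64(148), np.int64(0)), (np.int64(739), np.int64(44), np.int64(4))]
```

View pics/c1.png

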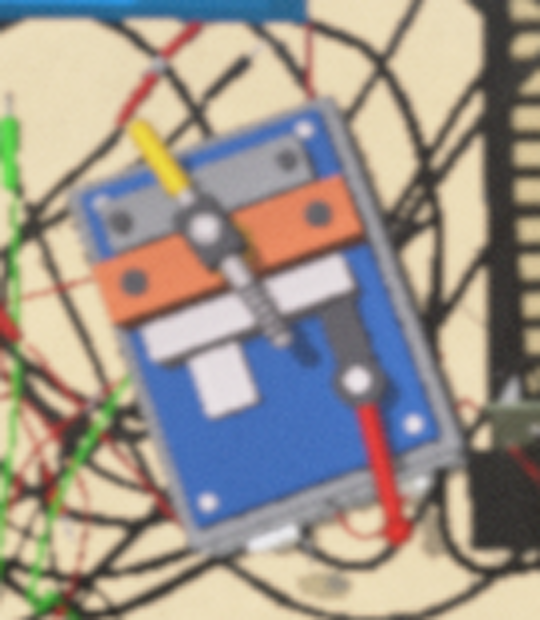

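```bash
python3 - <<'E'
from h import *
for n in("top","scene"):
    d=np.load(f"pics/{n}0.npy"); c=camera_params(n);T=np.array(c["extrinsics"]);K=np.array(c["K"])
    v,u=np.mgrid[:400,:640]; q=np.linalg.inv(K)@np.array([u.ravel(),v.ravel(),np.ones(u.size)])*d.ravel(); w=(T[:3,:3]@q).T+T[:3,3]; w=w[d.ravel()>0]
    for y0 in(100,160,220,280,340,400):
        o=[]
        for z0 in range(200,720,40):
            s=w[(w[:,1]>y0)&(w[:,1]<y0+60)&(w[:,2]>z0)&(w[:,2]<z0+40)&(w[:,0]>450)]
            o.append((z0,len(s),int(np.percentile(s[:,0],2)) if len(s)>4 else None))
        print(n,y0,o)
c=camera_params("top")
for nm,u,v,z in(("stub",216.3,167,189),("pivot",254.3,205,146),("bare end",235,194.5,172),("yel end",198.5,142,172),("ball",264,243,139),("reel",329,240,68),("tin",377,243,26),("roll",426,246,33)): print(nm,ray(c,u,v,z).round(1))
w=camera_params("wrist");print(np.round(w["K"],1).tolist(),np.round(w["extrinsics"],3).tolist())
E
```

```text
top 100 [(200, 0, None), (240, 0, None), (280, 0, None), (320, 0, None), (360, 1057, 651), (400, 1419, 697), (440, 957, 744), (480, 7, 739), (520, 0, None), (560, 0, None), (600, 0, None), (640, 0, None), (680, 0, None)]
top 160 [(200, 0, None), (240, 0, None), (280, 0, None), (320, 12, 704), (360, 727, 617), (400, 1018, 608), (440, 751, 607), (480, 1074, 612), (520, 776, 615), (560, 917, 617), (600, 777, 612), (640, 733, 614), (680, 794, 608)]
top 220 [(200, 0, None), (240, 0, None), (280, 0, None), (320, 0, None), (360, 235, 616), (400, 37, 606), (440, 622, 608), (480, 682, 613), (520, 163, 616), (560, 828, 617), (600, 313, 613), (640, 893, 615), (680, 1234, 609)]
top 280 [(200, 0, None), (240, 0, None), (280, 0, None), (320, 0, None), (360, 272, 616), (400, 41, 608), (440, 631, 609), (480, 857, 614), (520, 0, None), (560, 874, 618), (600, 318, 614), (640, 898, 617), (680, 1282, 610)]
top 340 [(200, 0, None), (240, 0, None), (280, 0, None), (320, 0, None), (360, 305, 615), (400, 38, 609), (440, 639, 610), (480, 603, 615), (520, 268, 619), (560, 945, 619), (600, 315, 616), (640, 935
[... 1275 characters left out ...]
1), (520, 0, None), (560, 0, None), (600, 0, None), (640, 0, None), (680, 0, None)]
scene 400 [(200, 0, None), (240, 0, None), (280, 0, None), (320, 0, None), (360, 194, 611), (400, 151, 612), (440, 385, 610), (480, 0, None), (520, 0, None), (560, 0, None), (600, 0, None), (640, 0, None), (680, 0, None)]
stub [561.3 262.9 189. ]
pivot [486.7 184.6 146. ]
bare end [505.4 223.4 172. ]
yel end [619.4 308.6 172. ]
ball [404.1 160.9 139. ]
reel [416.9  16.5  68. ]
tin [ 414.  -102.2   26. ]
roll [ 409.2 -220.4   33. ]
[[326.1, 0.0, 322.3], [0.0, 326.1, 204.9], [0.0, 0.0, 1.0]] [[0.443, 0.851, 0.281, 194.285], [0.896, -0.42, -0.142, 573.136], [-0.003, 0.315, -0.949, 373.237], [0.0, 0.0, 0.0, 1.0]]
```

```bash
cat >> h.py <<'E'
from scipy.spatial.transform import Rotation as Ro
def pose(yaw,tilt=0):  # tool down, body leaning to world -x by tilt, spun so that tool x heads to yaw
    return Ro.from_euler('y',-tilt,degrees=True)*Ro.from_euler('z',yaw,degrees=True)*Ro.from_euler('x',180,degrees=True)
def cur():
    s=telemetry.sense(); return np.array(s["tool_pos"]),Ro.from_euler('xyz',s["tcp_rot"],degrees=True),s
def go(p,R,p0=None,R0=None,n=None):
    """total shift (units, in the starting tool frame) and rotvec (units) from here to p,R"""
    if p0 is None: p0,R0,_=cur()
    return np.r_[R0.inv().apply(np.array(p)-p0)/50,(R0.inv()*R).as_rotvec()/2/np.pi].round(4)
E
python3 -m jog '[[[-0.744,-0.623,0,0,0,0,0],[-0.744,-0.623,0,0,0,0,0],[-0.744,-0.623,0,0,0,0,0],[-0.744,-0.623,0,0,0,0,0],[-0.744,-0.623,0,0,0,0,0],[-0.744,-0.623,0,0,0,0,0],[-0.744,-0.623,0,0,0,0,0],[-0.744,-0.623,0,0,0,0,0],[-0.744,-0.623,0,0,0,0,0],[0,0,0,0,0,-0.029,0],[0,0,0,0,0,-0.029,0],[0,0,0,0,0,-0.029,0]]]' 40
python3 - <<'E'
from h import *
print(go([441.7,137,206],pose(196)),cur()[2]["joint_pos"].round(1),cur()[2]["ft_force"].round(1))
p,d=snapshot("top");cv2.imwrite("pics/t1.png",p[:,:,::-1])
c=camera_params("wrist");p,d=snapshot("wrist");cv2.imwrite("pics/w1.png",p[:,:,::-1])
print(np.round(c["extrinsics"],3).tolist())
E
```

```text
time: 1.6
tool_pos: [441.6, 137.5, 206.5]
tcp_rot: [-180.0, -0.0, -174.7]
ft_force: [-0.1, -0.1, -0.2]
finger_gap: 0.1
[-0.0002 -0.011   0.0091 -0.     -0.0001 -0.0298] [ 10.9 -14.3 106.2   0.   88.1 -84.3] [-0.1 -0.1 -0.2]
[[-0.102, 0.945, 0.312, 361.96], [0.995, 0.097, 0.031, 129.361], [-0.001, 0.314, -0.95, 373.797], [0.0, 0.0, 0.0, 1.0]]
```

View pics/w1.png

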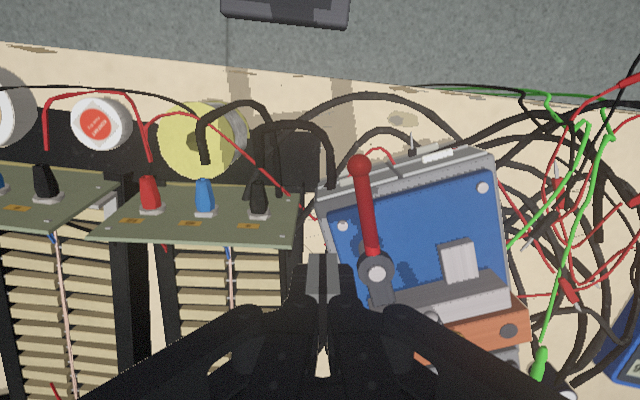

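The wrist view shows the lever ball at (360,165), the pivot at (376,272) and the plate's two front screws at (343,226) and (483,187). The shut fingers are just beside the lever on its trailing side.

```bash
python3 - <<'E'
from h import *
c=camera_params("wrist")
pv=ray(c,376,272,147);pv2=ray(c,376,272,139);b=ray(c,360,165,142);s1=ray(c,343,226,100);s2=ray(c,483,187,100)
a=lambda v:np.degrees(np.arctan2(v[1],v[0]))%360
print(pv,pv2,b,"lever",a(b-pv),np.linalg.norm((b-pv)[:2]),"yaw",a(s2-s1)-90)
E
```

```text
[488.02004073 183.79905344 147.        ] [492.46986437 185.67988843 139.        ] [405.60649857 161.2747009  142.        ] lever 195.28613051051997 85.4361655828934 yaw 21.937509772696245
```

```bash

python3 -m jog '[[[0,0,0,0,0,-0.027,0],[0,0,0.54,0,0,0,0],[0,0,0.54,0,0,0,0],[0,0,0.54,0,0,0,0],[0,0.25,0,0,0,0,0]]]' 40
python3 -m jog '[[[0.048,0.157,0,0,0,0.0222,0],[0.048,0.157,0,0,0,0.0222,0],[0.048,0.157,0,0,0,0.0222,0],[0.048,0.157,0,0,0,0.0222,0],[0.048,0.157,0,0,0,0.0222,0],[0.048,0.157,0,0,0,0.0222,0],[0.048,0.157,0,0,0,0.0222,0],[0.048,0.157,0,0,0,0.0222,0],[0.048,0.157,0,0,0,0.0222,0],[0,0,0,0,0,0,0]]]'
python3 - <<'E'
from h import *
p,d=snapshot("top");cv2.imwrite("pics/t2.png",cv2.resize(p[100:280,150:350],None,fx=3,fy=3)[:,:,::-1])
c=camera_params("top")
for s,pts in comps(p,(0,150,90),(6,255,255),12):
    if 190<s[0]<300 and 150<s[1]<260:
        w=np.array([ray(c,u,v,139)[:2] for u,v in pts.astype(float)]); m=w.mean(0)-[488,184]; print(s,w.mean(0),np.degrees(np.arctan2(m[1],m[0])),w[w[:,1].argmax()])
E
```

```text
time: 2.33
tool_pos: [436.6, 149.6, 123.5]
tcp_rot: [180.0, -0.3, -165.6]
ft_force: [-0.4, -0.5, -1.2]
finger_gap: 0.1
time: 3.58
tool_pos: [439.5, 220.4, 127.3]
tcp_rot: [179.9, 0.0, 122.8]
ft_force: [-0.3, 0.2, 0.6]
finger_gap: 0.0
[256, 212, 12, 34, 114] [430.68641467 168.22977917] -164.61539852345553 [471.9949535  181.19300267]
```

View pics/t2.png

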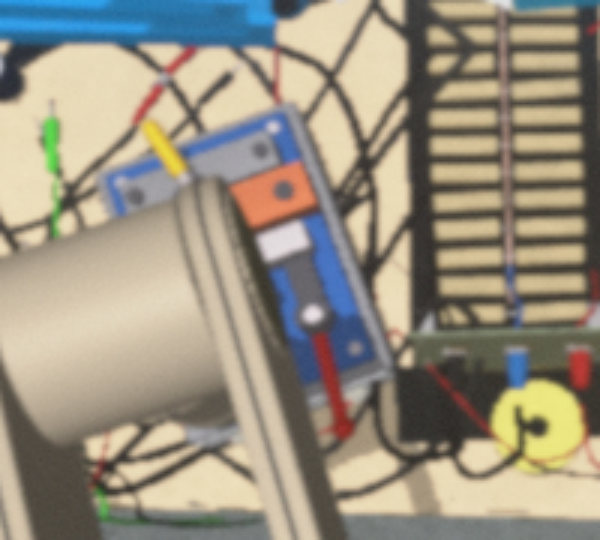

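```bash
python3 - <<'E'
from h import *
c=camera_params("wrist");p,d=snapshot("wrist");cv2.imwrite("pics/w2.png",p[:,:,::-1])
for n in("top","wrist"):
    c=camera_params(n);p,d=snapshot(n);T=np.array(c["extrinsics"]);Ki=np.linalg.inv(c["K"])
    for lo,hi in(((0,150,70),(6,255,255)),((174,150,70),(180,255,255))):
      for s,pts in comps(p,lo,hi,15):
        w=np.array([(T@np.r_[Ki@[u,v,1]*d[v,u],1])[:3] for u,v in pts]); m=np.median(w,0)
        if 380<m[0]<520 and 120<m[1]<300 and m[2]>80: print(n,s,m.round(1),w.min(0).round(0),w.max(0).round(0))
print(cur()[2])
E
```

```text
top [256, 212, 12, 34, 115] [427.9 167.4 144.2] [400. 154. 138.] [471. 181. 149.]
wrist [199, 294, 41, 30, 687] [404.7 166.  144.6] [396. 155. 137.] [416. 287. 294.]
wrist [318, 342, 9, 5, 29] [467.4 176.9 144.9] [441. 175. 143.] [470. 214. 197.]
{'time': 3.775, 'joint_pos': array([ 2.05515664e+01, -6.63088211e+00,  1.07970425e+02, -1.83081350e-03,
        7.86394480e+01, -1.23129907e+01]), 'qd': array([-0.17496208,  0.07824792,  0.37292382, -0.08080176, -0.16155582,
        0.43995985]), 'joint_efforts': array([ 1.55521170e-01, -4.22817886e+01, -4.85224414e+01,  1.26492960e-02,
        1.75578552e-03, -5.04836746e-03]), 'tool_pos': array([438.97909535, 219.2450212 , 126.32237463]), 'tcp_rot': array([1.79979857e+02, 6.23391121e-03, 1.22864916e+02]), 'ft_force': array([ 0.08683275, -0.13552695, -0.22973755]), 'wrist_torque': array([-0.02247146,  0.0072719 , -0.02136509]), 'finger_gap': 0.30994161335161047}
```

View pics/w2.png

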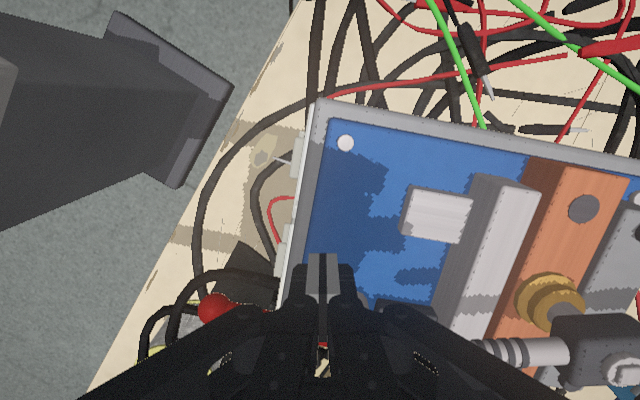

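```bash
python3 - <<'E'
from h import *
c=camera_params("wrist");p,d=snapshot("wrist");T=np.array(c["extrinsics"]);Ki=np.linalg.inv(c["K"])
for u,v in((313,256),(313,262),(323,262),(333,262),(333,275),(313,290),(300,300),(345,300),(216,308)):
    print(u,v,(T@np.r_[Ki@[u,v,1]*d[v,u],1])[:3].round(1))
P=cur()[0]; q=np.linalg.inv(T)@np.r_[P,1]; q=np.array(c["K"])@q[:3]; print(P,q[:2]/q[2])
E
```

```text
313 256 [429.8 226.2 158.9]
313 262 [429.9 226.3 164.6]
323 262 [434.  228.1 163.3]
333 262 [437.4 231.  164.4]
333 275 [437.5 230.2 174.3]
313 290 [430.6 226.2 186. ]
300 300 [425.9 225.5 195.2]
345 300 [438.8 234.6 196.2]
216 308 [406.1 166.1 145.8]
[438.94969078 219.13456697 126.19604724] [321.61876809 246.48675631]
```

The fingertip face in the wrist depth image ends about 30 mm above the reported TCP. The fingers must have passed over the lever without touching it, so I'll go back and work lower, checking as I go.

```bash
python3 - <<'E'
from h import *
R=pose(195)
p0,R0,_=cur(); print(go([442.9,139,160],R), go([442.9,139,160],R,np.array([p0[0],p0[1],160]),R0))
E
```

```text
[-1.3895 -0.8024 -0.6762  0.      0.     -0.2005] [-1.3895e+00 -8.0260e-01 -1.0000e-04  0.0000e+00  0.0000e+00 -2.0050e-01]
```

```bash

python3 -m jog '[[[0,0,-0.68,0,0,0,0],[-0.695,-0.401,0,0,0,0,0],[-0.695,-0.401,0,0,0,0,0],[0,0,0,0,0,-0.0287,0],[0,0,0,0,0,-0.0287,0],[0,0,0,0,0,-0.0287,0],[0,0,0,0,0,-0.0287,0],[0,0,0,0,0,-0.0287,0],[0,0,0,0,0,-0.0287,0],[0,0,0.36,0,0,-0.0287,0],[0,0,0.36,0,0,0,0],[0,0,0.36,0,0,0,0]]]' 40
python3 - <<'E'
from h import *
c=camera_params("wrist");p,d=snapshot("wrist");T=np.array(c["extrinsics"]);Ki=np.linalg.inv(c["K"])
for u in(310,316,330,336):
  print(u,[(v,(T@np.r_[Ki@[u,v,1]*d[v,u],1])[:3].round(0).astype(int).tolist()) for v in range(240,272,4)])
print(cur()[0],cur()[2]["ft_force"])
cv2.imwrite("pics/w3.png",cv2.resize(p[130:330,220:440],None,fx=3,fy=3)[:,:,::-1])
E
```

```text
time: 5.32
tool_pos: [442.6, 138.9, 104.7]
tcp_rot: [180.0, -0.0, -165.1]
ft_force: [0.2, 0.2, -0.2]
finger_gap: 0.0
310 [(240, [455, 133, 73]), (244, [455, 133, 79]), (248, [455, 134, 84]), (252, [458, 134, 84]), (256, [434, 130, 137]), (260, [434, 130, 140]), (264, [433, 130, 145]), (268, [434, 131, 148])]
316 [(240, [450, 136, 81]), (244, [452, 137, 82]), (248, [454, 137, 84]), (252, [456, 138, 85]), (256, [433, 133, 137]), (260, [433, 133, 141]), (264, [433, 133, 145]), (268, [433, 133, 148])]
330 [(240, [448, 145, 81]), (244, [450, 145, 83]), (248, [452, 146, 85]), (252, [455, 147, 84]), (256, [432, 139, 136]), (260, [431, 139, 141]), (264, [431, 139, 145]), (268, [432, 139, 148])]
336 [(240, [447, 148, 82]), (244, [449, 149, 83]), (248, [450, 149, 85]), (252, [453, 150, 86]), (256, [431, 142, 137]), (260, [431, 142, 140]), (264, [431, 142, 144]), (268, [431, 141, 148])]
[440.98941483 138.55674755 101.95839546] [-1.12940582 -0.88485454 -1.57261866]
```

View pics/w3.png

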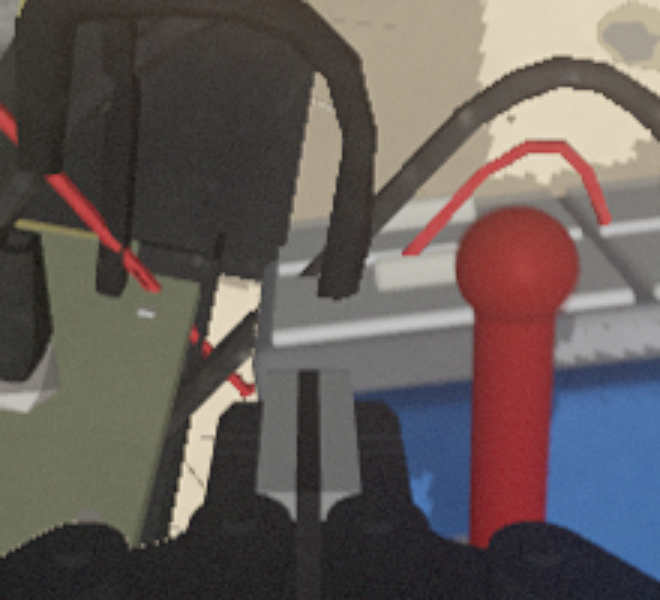

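```bash

python3 -m jog '[[[0,0,0.13,0,0,0,0],[0,0,0.13,0,0,0,0],[0,0.28,0,0,0,0,0],[0.037,0.156,0,0,0,0.0222,0],[0.037,0.156,0,0,0,0.0222,0],[0.037,0.156,0,0,0,0.0222,0],[0.037,0.156,0,0,0,0.0222,0]]]' 40
python3 - <<'E'
from h import *
print(cur()[0],cur()[2]["ft_force"].round(1))
p,d=snapshot("top"); c=camera_params("top")
for s,pts in comps(p,(0,130,70),(6,255,255),12):
    if 190<s[0]<300 and 150<s[1]<260:
        w=np.array([ray(c,u,v,139)[:2] for u,v in pts.astype(float)]); m=w.mean(0)-[488,184]; print(s,w.mean(0),np.degrees(np.arctan2(m[1],m[0])))
E
```

```text
time: 6.25
tool_pos: [429.2, 183.3, 92.7]
tcp_rot: [-179.9, -0.1, 162.9]
ft_force: [-2.7, -2.1, 0.0]
finger_gap: -0.1
[429.20722885 183.3005979   92.73095498] [-2.7 -2.1  0. ]
```

```bash

python3 -m jog '[[[0.037,0.156,0,0,0,0.0222,0],[0.037,0.156,0,0,0,0.0222,0],[0.037,0.156,0,0,0,0.0222,0],[0.037,0.156,0,0,0,0.0222,0],[0.037,0.156,0,0,0,0.0222,0],[0.037,0.156,0,0,0,0.0222,0],[0,0,0,0,0,0,0]]]'
python3 - <<'E'
from h import *
c=camera_params("wrist")
p,d=snapshot("wrist");cv2.imwrite("pics/w4.png",p[:,:,::-1])
print(cur()[0],cur()[2]["ft_force"].round(1))
for s,pts in comps(p,(0,130,70),(6,255,255),60):
    w=np.array([ray(c,u,v,142)[:2] for u,v in pts.astype(float)]); print(s,w.mean(0).round(1))
E
```

```text
time: 7.18
tool_pos: [445.4, 225.4, 92.2]
tcp_rot: [-179.5, -0.0, 115.2]
ft_force: [-16.6, -6.8, 9.9]
finger_gap: 0.1
[445.4367337  225.39772998  92.23580596] [-16.5  -6.    8.4]
[594, 0, 19, 9, 67] [479.4 360.9]
[553, 11, 22, 9, 64] [470.1 353.1]
[298, 49, 151, 53, 842] [425.1 312.5]
[472, 53, 8, 31, 168] [453.9 328.4]
[252, 218, 21, 54, 233] [413.3 238.4]
```

View pics/w4.png

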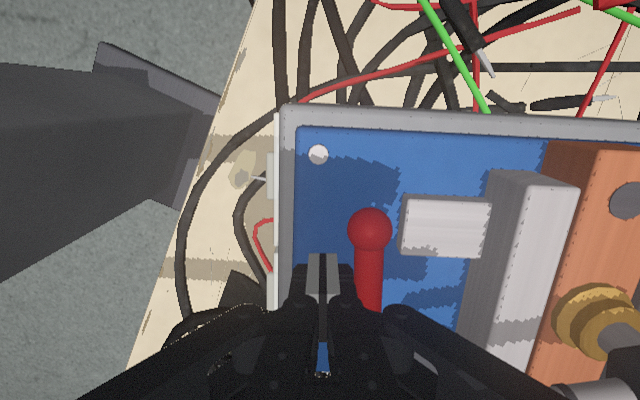

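The lever now lies across the front of the jaws with its ball at (370,230). The 18 N force suggests it is on its stop, so I'll check the angle and work out the wrench pose.

```bash
python3 - <<'E'
from h import *
c=camera_params("wrist"); b=ray(c,370,229,143)-[488,184,0]; print("lever alpha",np.degrees(np.arctan2(b[1],b[0])),np.hypot(*b[:2]),"s1", ray(c,319,154,100))
E
```

```text
lever alpha 116.38520097869753 87.48994498520625 s1 [421.41588108 273.35094862 100.        ]
```

```bash

python3 -m jog '[[[0,-0.3,0,0,0,0,0],[0,0,-0.9,0,0,0,0],[0,0,-1.0,0,0,-0.028,0],[0,0,0,0,0,-0.029,0],[0,0,0,0,0,-0.029,0],[0,0,0,0,0,-0.029,0.45],[0,0,0,0,0,-0.029,0.45],[0,0,0,0,0,-0.029,0.45],[0,0,0,0,0,-0.029,0.45],[0,0,0,0,0,-0.029,0.45],[0,0,0,0,0,-0.029,0.45],[0,0,0,0,0,-0.025,0.45]]]'
cat >> h.py <<'E'
A=np.array([563,263.5]); OFF=33.; TL=25.
def tcp(al,zt,r=55,da=0):   # TCP for fork tip centre at arm heading al
    R=pose(al+da,TL); a=np.radians(al)
    return np.array([A[0]+r*np.cos(a),A[1]+r*np.sin(a),zt])+OFF*R.as_matrix()[:,2],R
E
python3 - <<'E'
from h import *
c=camera_params("wrist"); p,d=snapshot("wrist");cv2.imwrite("pics/w5.png",p[:,:,::-1])
t,R=tcp(216.5,214); print(t,go(t,R)); p0,R0,s=cur(); print(p0,s["finger_gap"],s["ft_force"].round(1),s["time"])
T=np.array(c["extrinsics"]);Ki=np.linalg.inv(c["K"])
for u in range(280,366,6):
  v=next((v for v in range(200,330) if 0<d[v,u]<215),None)
  print(u,v,(T@np.r_[Ki@[u,v,1]*d[v,u],1])[:3].round(0).tolist() if v else None)
E
```

```text
time: 8.72
tool_pos: [435.5, 220.2, 188.6]
tcp_rot: [-180.0, 0.1, -141.8]
ft_force: [-0.3, 0.1, -0.3]
finger_gap: 38.4
[532.7342753  230.78474673 184.09184303] [-1.6516 -1.0486  0.091   0.0423 -0.0548  0.0059]
[435.49034335 220.1516346  188.53541546] 38.31143534467698 [ 0.8  0.3 -0.1] 8.775
280 254 [440.0, 198.0, 218.0]
286 None None
292 None None
298 None None
304 None None
310 None None
316 None None
322 None None
328 None None
334 None None
340 None None
346 None None
352 None None
358 None None
364 254 [415.0, 228.0, 219.0]
```

View pics/w5.png

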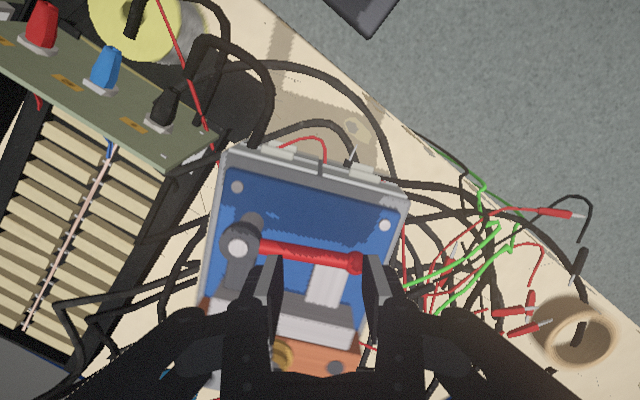

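```bash
sed -i 's/OFF=33/OFF=32/' h.py
python3 -m jog '[[[-0.83,-0.525,0.045,0,0,0,0.45],[-0.83,-0.525,0.045,0,0,0,0.45],[0,0,0,0.0141,-0.0183,0.002,0.45],[0,0,0,0.0141,-0.0183,0.002,0.45],[0,0,0,0.0141,-0.0183,0.002,0.45],[0,0,0,0,0,0,0.45]]]'
cat >> h.py <<'E'
def arc(a0,a1,n,z=154):
    al=np.linspace(a0,a1,n+1); P=[tcp(a,z) for a in al]
    for (p,R),(q,S) in zip(P,P[1:]): print(np.r_[go(q,S,p,R)[:3].round(3),go(q,S,p,R)[3:].round(4)].tolist())
E
python3 - <<'E'
from h import *
t,R=tcp(216.5,154); print(cur()[0],go(t,R))
c=camera_params("wrist"); p,d=snapshot("wrist");cv2.imwrite("pics/w6.png",p[:,:,::-1])
arc(216.5,40,20)
E
```

```text
time: 9.52
tool_pos: [529.5, 228.9, 180.3]
tcp_rot: [-164.6, 19.6, -141.6]
ft_force: [0.6, -0.5, 1.2]
finger_gap: 38.1
[529.51075787 228.89721194 180.3028729 ] [ 3.072e-01  2.772e-01  1.028e+00 -4.000e-04 -1.400e-03 -2.000e-03]
[-0.02, 0.164, -0.038, -0.0, 0.0, 0.0245]
[-0.019, 0.166, -0.028, 0.0, -0.0, 0.0245]
[-0.017, 0.168, -0.018, -0.0, 0.0, 0.0245]
[-0.014, 0.168, -0.007, 0.0, -0.0, 0.0245]
[-0.012, 0.169, 0.004, 0.0, -0.0, 0.0245]
[-0.01, 0.168, 0.015, 0.0, 0.0, 0.0245]
[-0.008, 0.167, 0.026, 0.0, -0.0, 0.0245]
[-0.006, 0.165, 0.035, 0.0, -0.0, 0.0245]
[-0.005, 0.163, 0.044, 0.0, 0.0, 0.0245]
[-0.004, 0.161, 0.053, 0.0, -0.0, 0.0245]
[-0.005, 0.158, 0.059, -0.0, 0.0, 0.0245]
[-0.006, 0.156, 0.065, -0.0, -0.0, 0.0245]
[-0.008, 0.154, 0.069, -0.0, -0.0, 0.0245]
[-0.01, 0.153, 0.071, -0.0, -0.0, 0.0245]
[-0.012, 0.153, 0.072, 0.0, -0.0, 0.0245]
[-0.015, 0.153, 0.07, 0.0, -0.0, 0.0245]
[-0.017, 0.154, 0.068, -0.0, 0.0, 0.0245]
[-0.019, 0.156, 0.063, 0.0, 0.0, 0.0245]
[-0.02, 0.158, 0.057, 0.0, -0.0, 0.0245]
[-0.02, 0.16, 0.05, -0.0, 0.0, 0.0245]
```

View pics/w6.png

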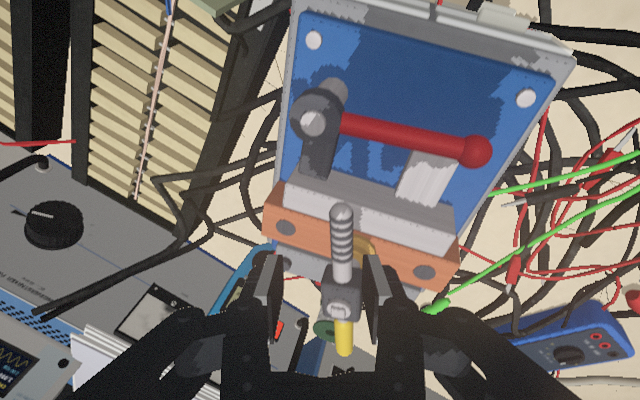

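The wrist view shows the bare arm from its end at (341,208) to the hub at about (341,297), between the open fingers (tips at columns 270 and 372). The lever still lies along the jaws.

```bash
python3 - <<'E'
from h import *
c=camera_params("wrist")
e=ray(c,341,207,174);y=ray(c,344,354,175);s=ray(c,338,310,189); v=(y-e)[:2]
print(e,y,s,(e+y)/2,np.hypot(*v),np.degrees(np.arctan2(v[1],v[0])))
E
```

```text
[507.79190895 222.71786098 174.        ] [631.22963141 313.01964598 175.        ] [565.71852717 265.04263592 189.        ] [569.51077018 267.86875348 174.5       ] 152.94209264328634 36.18761422923396
```

```bash
sed -i 's/563,263.5/565,265.5/' h.py
python3 -m jog '[[[0.08,0.092,0.343,0,0,0,0.45],[0.08,0.092,0.343,0,0,0,0.45],[0.08,0.092,0.343,0,0,0,0.45],[0,0,0,0,0,0,0.22],[0,0,0,0,0,0,0.22]]]' 20
python3 - <<'E'
from h import *
t,R=tcp(216.5,154); print(cur()[0],go(t,R),cur()[2]["ft_force"].round(1),cur()[2]["finger_gap"])
E
```

```text
time: 10.2
tool_pos: [539.2, 232.5, 129.2]
tcp_rot: [-164.5, 19.8, -141.7]
ft_force: [0.3, 0.3, 0.3]
finger_gap: 18.8
[539.18615653 232.48262547 129.21596111] [ 0.0971  0.0774  0.0354 -0.0008 -0.0009 -0.0024] [0.3 0.3 0.3] 18.809237427275644
```

```bash

python3 -m jog '[[[0.09,0.07,0.03,0,0,0,0.22],[-0.02,0.164,-0.038,0,0,0.0245,0.22],[-0.019,0.166,-0.028,0,0,0.0245,0.22],[-0.017,0.168,-0.018,0,0,0.0245,0.22],[-0.014,0.168,-0.007,0,0,0.0245,0.22],[-0.012,0.169,0.004,0,0,0.0245,0.22],[-0.01,0.168,0.015,0,0,0.0245,0.22]]]'
python3 - <<'E'
from h import *
al=216.5-6*8.825
t,R=tcp(al,154); print(cur()[0],go(t,R),cur()[2]["ft_force"].round(1),cur()[2]["finger_gap"])
p,d=snapshot("top");c=camera_params("top")
for s,pts in comps(p,(18,110,110),(34,255,255),12):
    if 170<s[0]<300 and 110<s[1]<220:
        w=np.array([ray(c,u,v,172)[:2] for u,v in pts.astype(float)]);v=w.mean(0)-A;print(s,"yellow",np.degrees(np.arctan2(v[1],v[0]))%360,np.hypot(*v))
c=camera_params("wrist");p,d=snapshot("wrist");cv2.imwrite("pics/w7.png",p[:,:,::-1])
for s,pts in comps(p,(18,110,110),(34,255,255),60):
        w=np.array([ray(c,u,v,174)[:2] for u,v in pts.astype(float)]);v=w.mean(0)-A;print(s,"yellow",np.degrees(np.arctan2(v[1],v[0]))%360,np.hypot(*v))
E
```

```text
time: 11.08
tool_pos: [526.7, 281.2, 126.4]
tcp_rot: [172.4, 23.9, 160.7]
ft_force: [-0.1, -4.3, 1.5]
finger_gap: 18.7
[526.6853657  281.17629115 126.40341231] [ 0.0265 -0.0104  0.0178 -0.0011  0.0004 -0.0031] [-0.1 -4.3  1.5] 18.711886945787803
[219, 136, 10, 20, 119] yellow 346.36184484593974 49.10215699425904
[329, 284, 12, 37, 224] yellow 159.90849707657762 62.56499563394721
```

View pics/w7.png

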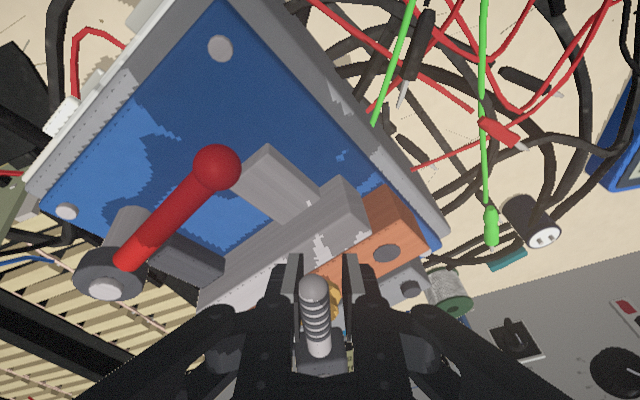

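The bare arm (306-330, 270-355) sits between the fingers and turns with them; the top view gives yellow at 346°. That makes 11 pictures viewed, so I'll go on with numeric checks.

```bash
cat >> h.py <<'E'
def check(al=None,z=154):
    p0,R0,s=cur()
    if al is not None: t,R=tcp(al,z); print("err",go(t,R))
    print(s["time"],p0.round(1),"F",s["ft_force"].round(1),"gap",round(s["finger_gap"],1),"q",s["joint_pos"].round(0))
    p,d=snapshot("top");c=camera_params("top")
    for s,pts in comps(p,(18,110,90),(34,255,255),8):
        w=np.array([ray(c,u,v,172)[:2] for u,v in pts.astype(float)]);v=w.mean(0)-A
        if np.hypot(*v)<85: print(s,"yellow",(np.degrees(np.arctan2(v[1],v[0]))%360).round(1),np.hypot(*v).round(1))
E
python3 -m jog '[[[0,0.167,0.03,0,0,0.022,0.22],[-0.006,0.165,0.035,0,0,0.0245,0.22],[-0.005,0.163,0.044,0,0,0.0245,0.22],[-0.004,0.161,0.053,0,0,0.0245,0.22],[-0.005,0.158,0.059,0,0,0.0245,0.22],[-0.006,0.156,0.065,0,0,0.0245,0.22],[-0.008,0.154,0.069,0,0,0.0245,0.22],[-0.01,0.153,0.071,0,0,0.0245,0.22]]]'
python3 -c "
from h import *
check(216.5-14*8.825)"
```

```text
time: 12.18
tool_pos: [574.9, 320.8, 123.7]
tcp_rot: [155.2, 1.6, 92.6]
ft_force: [-5.5, 2.8, -1.5]
finger_gap: 18.7
err [-0.0097  0.0249 -0.0163 -0.0006  0.001   0.0003]
12.175 [574.9 320.8 123.7] F [-5.5  2.8 -1.5] gap 18.7 q [ 33.   1. 105. -17.  54.  37.]
[230, 159, 22, 10, 139] yellow 280.8 51.1
```

```bash

python3 -m jog '[[[-0.012,0.153,0.072,0,0,0.0245,0.22],[-0.015,0.153,0.07,0,0,0.0245,0.22],[-0.017,0.154,0.068,0,0,0.0245,0.22],[-0.019,0.156,0.063,0,0,0.0245,0.22],[-0.02,0.158,0.057,0,0,0.0245,0.22],[-0.02,0.16,0.05,0,0,0.0245,0.22],[0,0,0,0,0,0,0.22],[0,0,0,0,0,0,0.22]]]'
python3 -c "
from h import *
check(40)
arc(40,130,10)"
```

```text
time: 13.22
tool_pos: [620.2, 300.8, 124.1]
tcp_rot: [163.0, -18.4, 43.2]
ft_force: [-2.1, 1.7, -4.9]
finger_gap: 19.1
err [ 0.0131  0.0095 -0.0126  0.0006  0.0011  0.0014]
13.225 [620.2 300.8 124.1] F [-2.1  1.7 -4.9] gap 19.1 q [ 28.   5. 101. -15.  53.  85.]
[224, 175, 20, 17, 130] yellow 227.4 52.3
[-0.005, -0.165, -0.051, 0.0, -0.0, -0.025]
[-0.005, -0.162, -0.059, 0.0, 0.0, -0.025]
[-0.006, -0.16, -0.065, 0.0, 0.0, -0.025]
[-0.008, -0.158, -0.069, -0.0, -0.0, -0.025]
[-0.01, -0.157, -0.072, 0.0, 0.0, -0.025]
[-0.012, -0.156, -0.073, -0.0, 0.0, -0.025]
[-0.015, -0.156, -0.072, 0.0, 0.0, -0.025]
[-0.017, -0.157, -0.07, -0.0, -0.0, -0.025]
[-0.019, -0.159, -0.065, 0.0, 0.0, -0.025]
[-0.02, -0.161, -0.059, 0.0, 0.0, -0.025]
```

```bash

python3 -m jog '[[[-0.005,-0.165,-0.051,0,0,-0.025,0.22],[-0.005,-0.162,-0.059,0,0,-0.025,0.22],[-0.006,-0.16,-0.065,0,0,-0.025,0.22],[-0.008,-0.158,-0.069,0,0,-0.025,0.22],[-0.01,-0.157,-0.072,0,0,-0.025,0.22],[-0.012,-0.156,-0.073,0,0,-0.025,0.22],[-0.015,-0.156,-0.072,0,0,-0.025,0.22],[-0.017,-0.157,-0.07,0,0,-0.025,0.22],[-0.019,-0.159,-0.065,0,0,-0.025,0.22],[-0.02,-0.161,-0.059,0,0,-0.025,0.22],[-0.02,-0.164,-0.051,0,0,-0.025,0.22],[0,0,0,0,0,0,0.22]]]'
python3 -c "
from h import *
check(139)
arc(139,40,11)"
```

```text
time: 14.78
tool_pos: [539.8, 302.9, 129.0]
tcp_rot: [163.0, 19.1, 136.4]
ft_force: [2.5, 1.3, 4.0]
finger_gap: 19.0
err [ 0.0467 -0.075   0.048   0.0002  0.0011  0.001 ]
14.775 [539.8 302.9 129. ] F [2.5 1.3 4. ] gap 19.0 q [ 33.  -6. 111. -17.  54.  -9.]
[226, 145, 18, 16, 128] yellow 312.0 48.7
[-0.005, 0.164, 0.052, 0.0, -0.0, 0.025]
[-0.005, 0.162, 0.059, 0.0, 0.0, 0.025]
[-0.006, 0.16, 0.065, 0.0, -0.0, 0.025]
[-0.008, 0.158, 0.07, 0.0, 0.0, 0.025]
[-0.01, 0.156, 0.072, -0.0, -0.0, 0.025]
[-0.012, 0.156, 0.073, 0.0, -0.0, 0.025]
[-0.015, 0.156, 0.072, -0.0, 0.0, 0.025]
[-0.017, 0.157, 0.069, 0.0, 0.0, 0.025]
[-0.019, 0.159, 0.065, 0.0, -0.0, 0.025]
[-0.02, 0.161, 0.059, 0.0, -0.0, 0.025]
[-0.021, 0.164, 0.051, 0.0, 0.0, 0.025]
```

```bash

python3 -m jog '[[[0.02,-0.24,0,0,0,-0.025,0.22],[0,0,0,0,0,0,0.22]]]'
python3 -c "
from h import *
check(148)
arc(148,148-108,12)"
```

```text
time: 15.08
tool_pos: [530.2, 293.7, 122.4]
tcp_rot: [166.4, 21.2, 145.5]
ft_force: [0.4, 2.3, 2.3]
finger_gap: 18.5
err [-0.0346  0.0447 -0.0319 -0.0007  0.0006  0.0003]
15.075 [530.2 293.7 122.4] F [0.4 2.3 2.3] gap 18.5 q [ 33.  -8. 113. -17.  54. -18.]
[223, 140, 15, 19, 126] yellow 326.1 49.1
[-0.005, 0.167, 0.043, 0.0, -0.0, 0.025]
[-0.005, 0.164, 0.052, 0.0, -0.0, 0.025]
[-0.005, 0.162, 0.059, 0.0, 0.0, 0.025]
[-0.006, 0.16, 0.065, 0.0, -0.0, 0.025]
[-0.008, 0.158, 0.07, 0.0, 0.0, 0.025]
[-0.01, 0.156, 0.072, -0.0, -0.0, 0.025]
[-0.012, 0.156, 0.073, 0.0, -0.0, 0.025]
[-0.015, 0.156, 0.072, -0.0, 0.0, 0.025]
[-0.017, 0.157, 0.069, 0.0, 0.0, 0.025]
[-0.019, 0.159, 0.065, 0.0, -0.0, 0.025]
[-0.02, 0.161, 0.059, 0.0, -0.0, 0.025]
[-0.021, 0.164, 0.051, 0.0, 0.0, 0.025]
```

```bash

python3 -m jog '[[[-0.03,0.2,0.02,0,0,0.025,0.22],[-0.005,0.164,0.052,0,0,0.025,0.22],[-0.005,0.162,0.059,0,0,0.025,0.22],[-0.006,0.16,0.065,0,0,0.025,0.22],[-0.008,0.158,0.07,0,0,0.025,0.22],[-0.01,0.156,0.072,0,0,0.025,0.22],[-0.012,0.156,0.073,0,0,0.025,0.22],[-0.015,0.156,0.072,0,0,0.025,0.22],[-0.017,0.157,0.069,0,0,0.025,0.22],[-0.019,0.159,0.065,0,0,0.025,0.22],[0,0,0,0,0,0,0.22]]]'
python3 -c "
from h import *
check(58)
p0,R0,_=cur(); print('up60',R0.inv().apply([0,0,60])/50)"
```

```text
time: 16.5
tool_pos: [605.1, 311.0, 120.2]
tcp_rot: [158.5, -12.4, 60.3]
ft_force: [-2.2, 3.0, -4.3]
finger_gap: 18.8
err [ 0.0651  0.0617 -0.065   0.      0.0016  0.0002]
16.5 [605.1 311.  120.2] F [-2.2  3.  -4.3] gap 18.8 q [ 30.   4. 102. -16.  53.  69.]
[228, 171, 22, 12, 135] yellow 247.5 51.8
up60 [ 0.25596288  0.43164046 -1.09003189]
```

```bash

python3 -m jog '[[[0,-0.08,0,0,0,0,0.45],[0,0,0,0,0,0,0.45],[0.128,0.216,-0.545,0,0,0,0.45],[0.128,0.216,-0.545,0,0,0,0.45]]]'
python3 -c "
from h import *
t,R=tcp(247.5,214);print(cur()[0],go(t,R),go(t,R)[:3]/3); check()"
```

```text
time: 17.05
tool_pos: [603.0, 313.3, 182.2]
tcp_rot: [158.3, -12.5, 60.5]
ft_force: [0.2, -0.2, 0.0]
finger_gap: 38.8
[603.04695036 313.29286135 182.17321369] [-2.1018e+00  3.5830e-01 -4.2110e-01  1.7000e-03 -5.0000e-04  4.7420e-01] [-0.7006      0.11943333 -0.14036667]
17.05 [603.  313.3 182.2] F [ 0.2 -0.2  0. ] gap 38.8 q [ 30.   0.  99. -15.  60.  67.]
[228, 171, 22, 12, 134] yellow 247.6 51.8
```

```bash

python3 -m jog '[[[-0.7,0.12,-0.14,0,0,0,0.45],[-0.7,0.12,-0.14,0,0,0,0.45],[-0.7,0.12,-0.14,0,0,0,0.45],[0,0,0,0,0,-0.0292,0.45],[0,0,0,0,0,-0.0292,0.45],[0,0,0,0,0,-0.0292,0.45],[0,0,0,0,0,-0.0292,0.45],[0,0,0,0,0,-0.0292,0.45],[0,0,0,0,0,-0.0292,0.45],[0,0,0,0,0,-0.0292,0.45],[0,0,0,0,0,-0.0292,0.45],[0,0,0,0,0,-0.0292,0.45]]]'
python3 -m jog '[[[0,0,0,0,0,-0.0292,0.45],[0,0,0,0,0,-0.0292,0.45],[0,0,0,0,0,-0.0292,0.45],[0,0,0,0,0,-0.0292,0.45],[0,0,0,0,0,-0.0292,0.45],[0,0,0,0,0,-0.0292,0.45],[0,0,0,0,0,-0.0292,0.45],[0,0,0,0,0,-0.0292,0.45],[0,0,0,0,0,-0.0292,0.45],[0,0,0,0,0,0,0.45]]]'
python3 -c "
from h import *
t,R=tcp(247.5,154);print(go(t,R),go(t,R)[:3]/3); check(247.5,214)"
```

```text
time: 18.6
tool_pos: [557.9, 214.9, 184.7]
tcp_rot: [168.4, 22.3, 150.8]
ft_force: [-0.4, -0.9, -0.2]
finger_gap: 38.3
time: 19.85
tool_pos: [557.9, 214.9, 184.6]
tcp_rot: [-156.6, 9.0, -110.9]
ft_force: [-0.1, -0.0, 0.4]
finger_gap: 38.4
[ 1.9410e-01  4.7310e-01  1.0769e+00 -4.0000e-04 -1.0000e-03 -5.0000e-04] [0.0647     0.1577     0.35896667]
err [ 0.0056  0.0025 -0.0108 -0.0004 -0.001  -0.0005]
19.85 [557.9 214.9 184.6] F [-0.1 -0.   0.4] gap 38.4 q [  22.  -15.  113.  -11.   59. -131.]
[241, 176, 9, 7, 49] yellow 248.3 67.1
```

```bash

python3 -m jog '[[[0.065,0.158,0.359,0,0,0,0.45],[0.065,0.158,0.359,0,0,0,0.45],[0.065,0.158,0.359,0,0,0,0.45],[0,0,0,0,0,0,0.22],[0,0,0,0,0,0,0.22]]]'
python3 -c "
from h import *
check(247.5)
arc(247.5,130.5,13)"
```

```text
time: 20.52
tool_pos: [557.9, 214.8, 125.9]
tcp_rot: [-156.6, 9.1, -110.9]
ft_force: [-0.7, 1.3, 0.2]
finger_gap: 18.6
err [ 0.0082  0.0139  0.0127 -0.0005 -0.0009 -0.0007]
20.525 [557.9 214.8 125.9] F [-0.7  1.3  0.2] gap 18.6 q [  22.  -11.  116.  -12.   53. -129.]
[228, 172, 6, 5, 24] yellow 243.3 33.4
[246, 180, 3, 5, 10] yellow 244.5 74.1
[-0.019, 0.159, -0.065, -0.0, -0.0, 0.025]
[-0.02, 0.161, -0.059, -0.0, -0.0, 0.025]
[-0.021, 0.163, -0.052, -0.0, -0.0, 0.025]
[-0.021, 0.166, -0.043, 0.0, -0.0, 0.025]
[-0.02, 0.168, -0.033, -0.0, -0.0, 0.025]
[-0.018, 0.17, -0.022, -0.0, -0.0, 0.025]
[-0.016, 0.172, -0.011, 0.0, 0.0, 0.025]
[-0.014, 0.172, 0.0, 0.0, -0.0, 0.025]
[-0.011, 0.172, 0.011, -0.0, -0.0, 0.025]
[-0.009, 0.171, 0.022, 0.0, -0.0, 0.025]
[-0.007, 0.169, 0.033, -0.0, -0.0, 0.025]
[-0.005, 0.167, 0.043, -0.0, -0.0, 0.025]
[-0.005, 0.165, 0.052, -0.0, 0.0, 0.025]
```

```bash

python3 -m jog '[[[-0.019,0.159,-0.065,0,0,0.025,0.22],[-0.02,0.161,-0.059,0,0,0.025,0.22],[-0.021,0.163,-0.052,0,0,0.025,0.22],[-0.021,0.166,-0.043,0,0,0.025,0.22],[-0.02,0.168,-0.033,0,0,0.025,0.22],[-0.018,0.17,-0.022,0,0,0.025,0.22],[-0.016,0.172,-0.011,0,0,0.025,0.22],[-0.014,0.172,0,0,0,0.025,0.22]]]'
python3 -c "
from h import *
check(175.5)"
```

```text
time: 21.58
tool_pos: [524.6, 270.2, 126.2]
tcp_rot: [178.0, 25.0, 174.5]
ft_force: [0.3, -2.4, 1.0]
finger_gap: 19.0
err [ 0.0254 -0.0107  0.0141 -0.001   0.0003 -0.0014]
21.575 [524.6 270.2 126.2] F [ 0.3 -2.4  1. ] gap 19.0 q [ 31. -11. 116. -16.  54. -47.]
[211, 181, 9, 15, 95] yellow 178.4 45.5
```

```bash

python3 -m jog '[[[0.01,0.172,0.011,0,0,0.025,0.22],[-0.009,0.171,0.022,0,0,0.025,0.22],[-0.007,0.169,0.033,0,0,0.025,0.22],[-0.005,0.167,0.043,0,0,0.025,0.22],[-0.005,0.165,0.052,0,0,0.025,0.22],[0,0,0,0,0,0,0.22]]]'
python3 -c "
from h import *
check(130.5)
arc(130.5,238.5,12)"
```

```text
time: 22.38
tool_pos: [542.0, 307.7, 123.9]
tcp_rot: [160.8, 16.2, 127.7]
ft_force: [-0.3, 0.8, 0.5]
finger_gap: 18.7
err [-0.021   0.012  -0.0128 -0.0008  0.0007  0.0001]
22.375 [542.  307.7 123.9] F [-0.3  0.8  0.5] gap 18.7 q [ 33.  -5. 110. -17.  54.   0.]
[193, 176, 17, 16, 127] yellow 139.8 49.2
[-0.021, -0.163, -0.052, 0.0, 0.0, -0.025]
[-0.021, -0.166, -0.043, 0.0, 0.0, -0.025]
[-0.02, -0.168, -0.033, 0.0, 0.0, -0.025]
[-0.018, -0.17, -0.022, -0.0, 0.0, -0.025]
[-0.016, -0.172, -0.011, 0.0, 0.0, -0.025]
[-0.014, -0.172, -0.0, 0.0, 0.0, -0.025]
[-0.011, -0.172, 0.011, 0.0, -0.0, -0.025]
[-0.009, -0.171, 0.022, 0.0, 0.0, -0.025]
[-0.007, -0.169, 0.033, 0.0, 0.0, -0.025]
[-0.005, -0.167, 0.043, -0.0, 0.0, -0.025]
[-0.005, -0.165, 0.052, 0.0, 0.0, -0.025]
[-0.005, -0.162, 0.059, 0.0, 0.0, -0.025]
```

```bash

python3 -m jog '[[[-0.005,0.163,0.058,0,0,0.025,0.22],[0,0,0,0,0,0,0.22],[-0.02,-0.161,-0.058,0,0,-0.025,0.22],[-0.021,-0.163,-0.052,0,0,-0.025,0.22],[-0.021,-0.166,-0.043,0,0,-0.025,0.22],[-0.02,-0.168,-0.033,0,0,-0.025,0.22],[-0.018,-0.17,-0.022,0,0,-0.025,0.22],[-0.016,-0.172,-0.011,0,0,-0.025,0.22],[-0.014,-0.172,0,0,0,-0.025,0.22]]]'
python3 -c "
from h import *
check(184.5)"
```

```text
time: 23.55
tool_pos: [523.7, 262.4, 125.9]
tcp_rot: [-177.4, 25.0, -174.4]
ft_force: [0.1, 3.7, 3.0]
finger_gap: 18.7
err [ 0.01   -0.0234  0.0174 -0.0007  0.0003  0.0015]
23.55 [523.7 262.4 125.9] F [0.1 3.7 3. ] gap 18.7 q [ 30. -12. 117. -15.  54. -59.]
[211, 181, 9, 16, 101] yellow 178.3 47.2
```

```bash

python3 -m jog '[[[0,-0.18,0.011,0,0,-0.025,0.22],[-0.009,-0.171,0.022,0,0,-0.025,0.22],[-0.007,-0.169,0.033,0,0,-0.025,0.22],[-0.005,-0.167,0.043,0,0,-0.025,0.22],[-0.005,-0.165,0.052,0,0,-0.025,0.22],[-0.005,-0.162,0.059,0,0,-0.025,0.22],[0,0,0,0,0,0,0.22]]]'
python3 -c "
from h import *
check(238.5)
arc(238.5,40.5,22)"
```

```text
time: 24.48
tool_pos: [548.0, 217.8, 123.6]
tcp_rot: [-158.2, 12.4, -119.3]
ft_force: [-0.9, -1.1, -0.2]
finger_gap: 18.5
err [-0.0369 -0.0296 -0.0095 -0.0004 -0.0012 -0.0003]
24.475 [548.  217.8 123.6] F [-0.9 -1.1 -0.2] gap 18.5 q [  23.  -12.  117.  -13.   53. -119.]
[224, 175, 9, 7, 45] yellow 226.3 36.1
[-0.02, 0.161, -0.059, -0.0, -0.0, 0.025]
[-0.021, 0.163, -0.052, -0.0, -0.0, 0.025]
[-0.021, 0.166, -0.043, 0.0, -0.0, 0.025]
[-0.02, 0.168, -0.033, -0.0, -0.0, 0.025]
[-0.018, 0.17, -0.022, -0.0, -0.0, 0.025]
[-0.016, 0.172, -0.011, 0.0, 0.0, 0.025]
[-0.014, 0.172, 0.0, 0.0, -0.0, 0.025]
[-0.011, 0.172, 0.011, -0.0, -0.0, 0.025]
[-0.009, 0.171, 0.022, 0.0, -0.0, 0.025]
[-0.007, 0.169, 0.033, -0.0, -0.0, 0.025]
[-0.005, 0.167, 0.043, -0.0, -0.0, 0.025]
[-0.005, 0.165, 0.052, -0.0, 0.0, 0.025]
[-0.005, 0.162, 0.059, 0.0, -0.0, 0.025]
[-0.006, 0.16, 0.065, 0.0, 0.0, 0.025]
[-0.008, 0.158, 0.069, -0.0, -0.0, 0.025]
[-0.01, 0.156, 0.072, 0.0, 0.0, 0.025]
[-0.012, 0.156, 0.073, 0.0, -0.0, 0.025]
[-0.015, 0.156, 0.072, -0.0, -0.0, 0.025]
[-0.017, 0.157, 0.069, 0.0, -0.0, 0.025]
[-0.019, 0.159, 0.065, -0.0, -0.0, 0.025]
[-0.02, 0.161, 0.059, -0.0, -0.0, 0.025]
[-0.021, 0.163, 0.052, 0.0, 0.0, 0.025]
```

```bash

python3 -m jog '[[[-0.04,0.161,-0.059,0,0,0.025,0.22],[-0.03,0.163,-0.052,0,0,0.025,0.22],[-0.021,0.166,-0.043,0,0,0.025,0.22],[-0.02,0.168,-0.033,0,0,0.025,0.22],[-0.018,0.17,-0.022,0,0,0.025,0.22],[-0.016,0.172,-0.011,0,0,0.025,0.22],[-0.014,0.172,0,0,0,0.025,0.22],[-0.011,0.172,0.011,0,0,0.025,0.22],[-0.009,0.171,0.022,0,0,0.025,0.22],[-0.007,0.169,0.033,0,0,0.025,0.22],[-0.005,0.167,0.043,0,0,0.025,0.22]]]'
python3 -c "
from h import *
check(139.5)"
```

```text
time: 25.9
tool_pos: [536.1, 302.0, 123.9]
tcp_rot: [163.3, 18.8, 136.0]
ft_force: [-2.3, -2.8, 1.5]
finger_gap: 19.0
err [-0.0254  0.     -0.0141 -0.001   0.0007 -0.0016]
25.9 [536.1 302.  123.9] F [-2.3 -2.8  1.5] gap 19.0 q [ 33.  -6. 112. -17.  55.  -8.]
[196, 178, 16, 17, 129] yellow 148.5 49.6
```

```bash

python3 -m jog '[[[-0.02,0.165,0.045,0,0,0.025,0.22],[-0.012,0.162,0.055,0,0,0.025,0.22],[-0.006,0.16,0.065,0,0,0.025,0.22],[-0.008,0.158,0.069,0,0,0.025,0.22],[-0.01,0.156,0.072,0,0,0.025,0.22],[-0.012,0.156,0.073,0,0,0.025,0.22],[-0.015,0.156,0.072,0,0,0.025,0.22],[-0.017,0.157,0.069,0,0,0.025,0.22],[-0.019,0.159,0.065,0,0,0.025,0.22],[-0.02,0.161,0.059,0,0,0.025,0.22],[0,0,0,0,0,0,0.22]]]'
python3 -c "
from h import *
check(49.5)
p0,R0,_=cur(); print('up60',R0.inv().apply([0,0,60])/50)"
```

```text
time: 27.32
tool_pos: [613.3, 307.0, 123.2]
tcp_rot: [160.4, -15.5, 52.0]
ft_force: [-2.3, 1.7, -4.1]
finger_gap: 18.6
err [ 0.0258  0.0209 -0.0255  0.0004  0.0012 -0.0002]
27.325 [613.3 307.  123.2] F [-2.3  1.7 -4.1] gap 18.6 q [ 29.   4. 101. -15.  53.  77.]
[203, 158, 5, 6, 20] yellow 62.4 31.0
up60 [ 0.32052168  0.38894052 -1.0890322 ]
```

```bash

python3 -m jog '[[[0,-0.08,0,0,0,0,0.45],[0,0,0,0,0,0,0.45],[0.16,0.195,-0.545,0,0,0,0.45],[0.16,0.195,-0.545,0,0,0,0.45]]]'
python3 -c "
from h import *
t,R=tcp(237,214);print(cur()[0],go(t,R),go(t,R)[:3]/3); check()"
```

```text
time: 27.88
tool_pos: [611.6, 309.5, 184.5]
tcp_rot: [160.3, -15.6, 52.1]
ft_force: [0.3, 0.2, 0.2]
finger_gap: 38.2
[611.62140502 309.49342501 184.53145967] [-2.113e+00  3.084e-01 -5.282e-01  1.400e-03 -9.000e-04  4.790e-01] [-0.70433333  0.1028     -0.17606667]
27.875 [611.6 309.5 184.5] F [0.3 0.2 0.2] gap 38.2 q [ 30.   1.  98. -14.  60.  75.]
[193, 152, 15, 11, 78] yellow 61.6 43.6
```

```bash

python3 -m jog '[[[-0.704,0.103,-0.176,0,0,0,0.45],[-0.704,0.103,-0.176,0,0,0,0.45],[-0.704,0.103,-0.176,0,0,0,0.45],[0,0,0,0,0,-0.029,0.45],[0,0,0,0,0,-0.029,0.45],[0,0,0,0,0,-0.029,0.45],[0,0,0,0,0,-0.029,0.45],[0,0,0,0,0,-0.029,0.45],[0,0,0,0,0,-0.029,0.45],[0,0,0,0,0,-0.029,0.45],[0,0,0,0,0,-0.029,0.45],[0,0,0,0,0,-0.029,0.45]]]'
python3 -m jog '[[[0,0,0,0,0,-0.029,0.45],[0,0,0,0,0,-0.029,0.45],[0,0,0,0,0,-0.029,0.45],[0,0,0,0,0,-0.029,0.45],[0,0,0,0,0,-0.029,0.45],[0,0,0,0,0,-0.029,0.45],[0,0,0,0,0,-0.029,0.45],[0,0,0,0,0,-0.029,0.45],[0,0,0,0,0,-0.029,0.45],[0,0,0,0,0,0,0.45]]]'
python3 -c "
from h import *
check(238,214)
t,R=tcp(238,152);print(go(t,R),go(t,R)[:3]/3)
arc(238,193,5,152)"
```

```text
time: 29.42
tool_pos: [548.9, 219.6, 184.7]
tcp_rot: [164.8, 20.2, 140.9]
ft_force: [0.2, -0.3, -0.3]
finger_gap: 38.5
time: 30.68
tool_pos: [548.8, 219.6, 184.6]
tcp_rot: [-158.4, 12.9, -120.3]
ft_force: [0.7, 0.1, 0.2]
finger_gap: 38.4
err [ 0.0055 -0.0196 -0.0026 -0.0006 -0.0009 -0.002 ]
30.675 [548.8 219.6 184.6] F [0.7 0.1 0.2] gap 38.4 q [  23.  -16.  113.  -12.   60. -120.]
[188, 148, 20, 15, 123] yellow 60.8 50.6
[ 2.8160e-01  4.2350e-01  1.1192e+00 -6.0000e-04 -9.0000e-04 -2.5000e-03] [0.09386667 0.14116667 0.37306667]
[-0.02, 0.161, -0.059, 0.0, 0.0, 0.025]
[-0.021, 0.164, -0.051, -0.0, -0.0, 0.025]
[-0.021, 0.166, -0.042, -0.0, -0.0, 0.025]
[-0.02, 0.168, -0.032, 0.0, -0.0, 0.025]
[-0.018, 0.17, -0.022, -0.0, -0.0, 0.025]
```

```bash

python3 -m jog '[[[0.094,0.141,0.373,0,0,0,0.45],[0.094,0.141,0.373,0,0,0,0.45],[0.094,0.141,0.373,0,0,0,0.45],[0,0,0,0,0,0,0.22],[0,0,0,0,0,0,0.22],[-0.02,0.161,-0.059,0,0,0.025,0.22],[-0.021,0.164,-0.051,0,0,0.025,0.22],[-0.021,0.166,-0.042,0,0,0.025,0.22],[-0.02,0.168,-0.032,0,0,0.025,0.22]]]'
python3 -c "
from h import *
check(202,152)"
python3 -m jog '[[[-0.018,0.12,-0.022,0,0,0.018,0.22],[0,0,0,0,0,0,0.22]]]'
python3 -c "
from h import *
check(195.5,152)"
```

```text
time: 31.85
tool_pos: [529.4, 245.6, 125.7]
tcp_rot: [-170.2, 23.3, -157.1]
ft_force: [2.1, -3.9, 4.6]
finger_gap: 18.9
err [ 0.0577  0.0064  0.033  -0.0011  0.0002 -0.0031]
31.85 [529.4 245.6 125.7] F [ 2.1 -3.9  4.6] gap 18.9 q [ 28. -13. 118. -15.  54. -77.]
[204, 137, 12, 20, 123] yellow 23.9 49.0
time: 32.15
tool_pos: [527.6, 250.8, 125.4]
tcp_rot: [-172.8, 24.2, -163.7]
ft_force: [3.0, -6.4, 3.9]
finger_gap: 18.6
err [ 0.0561  0.0144  0.0264 -0.0012  0.0002 -0.0018]
32.15 [527.6 250.8 125.4] F [ 3.  -6.4  3.9] gap 18.6 q [ 28. -13. 117. -15.  54. -70.]
[207, 136, 10, 21, 128] yellow 17.5 49.3
```

```bash

python3 -m jog '[[[0,0.08,-0.01,0,0,0.012,0.22],[0,0,0,0,0,0,0.22]]]'
python3 -c "
from h import *
check()"
python3 -m jog '[[[0,0.08,-0.01,0,0,0.012,0.22],[0,0,0,0,0,0,0.22]]]'
python3 -c "
from h import *
check()"
```

```text
time: 32.45
tool_pos: [527.2, 252.9, 125.6]
tcp_rot: [-174.5, 24.7, -168.4]
ft_force: [6.9, -14.8, 5.2]
finger_gap: 19.1
32.45 [527.2 252.9 125.6] F [  6.9 -14.8   5.2] gap 19.1 q [ 29. -12. 117. -15.  54. -65.]
[207, 135, 10, 21, 129] yellow 16.5 49.9
time: 32.75
tool_pos: [526.9, 254.9, 125.7]
tcp_rot: [-176.3, 25.0, -173.1]
ft_force: [9.9, -24.8, 5.3]
finger_gap: 18.6
32.75 [526.9 254.9 125.7] F [  9.9 -24.8   5.3] gap 18.6 q [ 29. -12. 117. -16.  54. -60.]
[208, 135, 10, 21, 129] yellow 15.7 49.7
```

The force rose to 25 N while the yellow arm barely moved (about 16°), so the wrench is on its depth stop. I'll relax, open and lift clear.

```bash

python3 -m jog '[[[0,-0.2,0,0,0,-0.01,0.22],[0,0,0,0,0,0,0.45],[0,0,0,0,0,0,0.45]]]'
python3 -c "
from h import *
check(); p0,R0,_=cur(); print('up',R0.inv().apply([0,0,50])/50)"
```

```text
time: 33.17
tool_pos: [525.0, 249.2, 124.0]
tcp_rot: [-175.1, 24.5, -169.3]
ft_force: [-0.5, -0.0, -0.2]
finger_gap: 38.4
33.175 [525.  249.2 124. ] F [-0.5 -0.  -0.2] gap 38.4 q [ 28. -13. 118. -15.  54. -65.]
[207, 136, 10, 21, 131] yellow 17.9 49.2
up [-0.41502496 -0.07711157 -0.90653631]
```

```bash

python3 -m jog '[[[-0.41,-0.077,-0.9,0,0,0,0.45],[-0.41,-0.077,-0.9,0,0,0,0.45],[0,0,-1,0,0,0,0.45],[0,0,-1,0,0,0,0.45],[0,0,0,0,0,0,0.45]]]'
python3 - <<'E'
from h import *
check()
c=camera_params("wrist"); p,d=snapshot("wrist"); t,_=snapshot("top")
for s,pts in comps(p,(0,150,70),(6,255,255),150):
    w=np.array([ray(c,u,v,142)[:2] for u,v in pts.astype(float)]); m=w.mean(0)-[488,184]; print(s,w.mean(0).round(0),np.degrees(np.arctan2(m[1],m[0])).round(1))
t0=cv2.imread("pics/top0.png")[:,:,::-1]; r=np.abs(t.astype(int)-t0)[225:268,310:450]; print("bystander diff",r.mean(),(r.max(2)>60).sum())
s=np.vstack([cv2.resize(p,(500,312)),cv2.resize(t[100:280,150:450],(500,288))]);cv2.imwrite("pics/final.png",s[:,:,::-1])
E
```

```text
time: 33.85
tool_pos: [483.2, 251.4, 319.7]
tcp_rot: [-175.3, 25.0, -169.2]
ft_force: [1.3, -0.3, 0.3]
finger_gap: 38.3
33.85 [483.2 251.4 319.7] F [ 1.3 -0.3  0.3] gap 38.3 q [ 31. -25. 107. -13.  77. -68.]
[207, 136, 10, 21, 130] yellow 17.8 49.3
[58, 0, 28, 27, 433] [444.  18.] -104.7
[308, 68, 43, 23, 270] [460. 239.] 116.8
[466, 85, 80, 53, 330] [465. 404.] 96.0
[572, 108, 68, 24, 850] [450. 497.] 97.0
bystander diff 4.982059800664452 0
```

View pics/final.png

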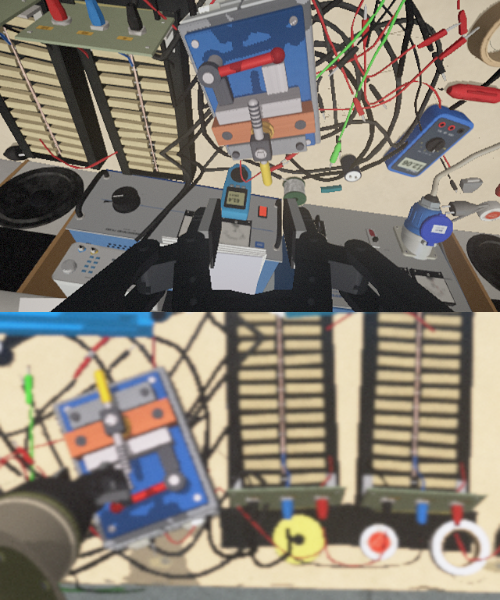

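The final view shows the lever locked along the jaws at (245,62), the wrench in line with the fixture's x axis, and the reel, tin and roll in place. The arm is clear of everything.

```bash
python3 -c "
from bench import job
print(job.hand_in())"
```

```text
the job is handed in; nothing more can be done
None
```

The lever is locked and the tap wrench is at its depth stop. I handed the job in at about 34 s of the 70 s allowed; the hand-in reports no verdict.

**Lever:** I pushed it clockwise with the shut fingers until the force rose to about 19 N. Last seen at about 1.5 rad, locked.

**Wrench:** I worked it by its arms with the fingers straddling them and the tool tilted 25° to stay clear of the bins. The angles are camera estimates, good to a few degrees:

| Step | tap_turn reached |
|---|---|
| First bite | about 2.7 rad |
| First back-off | about 0.95 rad |
| Second bite | about 4.2 rad, then one further 9° step that I did not measure |
| Second back-off | about 2.7 rad |
| Third bite | about 6.35 rad, the depth stop |

At the stop the force rose to 25–27 N while the arm barely moved.

**Last checks:** the wrench stayed put after I let go. The reel, tin and label roll showed no change against the first picture. The arm was clear, with wrist force near zero.

**What disagreed:**
- **Missed first push:** my first try at the lever passed over it without touching. The fingertips are about 30 mm short of the reported TCP, so I worked lower from then on.
- **Short first back-off:** it came to only about 85°, so I extended it to about 99° before going on.

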